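# Bring the jointing head round to the front of the tool carousel

### The arm

A 6-joint arm with a two-finger parallel gripper is mounted at the origin on the work surface. World frame = base frame: x ahead of the robot, y to its left, z up, the work surface at z = 0. Lengths are in m, angles in rad, forces in N, time in s.
With the tool pointing down it reaches from about 0.3 to 0.875 m from the base axis. Payload 6.4 kg.
Tool frame: the origin (TCP) lies on the mounting face of the last link; the fingertips stand 173 mm ahead of it and the grasp point (between the pads) lies 155 mm ahead of it (ctrl.tip_reach is the distance from the TCP to the fingertips, in m); z points along the fingers, y is the line along which they close (so a half turn about z gives the same grasp; the last joint's range is limited). The gripper opens to 85 mm and grips with 20 to 120 N. Pads are 22 mm wide; open, the fingers measure 114 mm over their backs; the gripper's body (76 mm by 85 mm) begins 54 mm behind the grasp point. The pads swing forward as they close: fully open they stand 13 mm farther back than shut.
Start: joints at [-0.206, 0.181, 1.607, -0, 1.354, -0.206], TCP at [0.575, 0, 0.405] pointing down, gripper open.
Joint ranges: [-2.99, 2.99], [-0.89, 2.07], [0.3, 2.58], [-1.14, 4.28], [0, 2.63], [-3.12, 3.12]. Speed limits (rad/s): [2.57, 2.57, 3.01, 3.14, 3.14, 3.14].

### API

Orientations are given as a unit quaternion [w, x, y, z].
In Python, from bench import ctrl gives the robot as it stands.
- The arm moves only by the shell command python3 -m pendant 'ROWS'. ROWS is JSON, a list that holds one entry, the list of rows, each a list of 7 numbers: the opening, from 0 (shut) to 1 (fully open), then the shift along the tool's x, y, z in mm, then the turn, a rotation vector about the tool's x, y, z in rad. A call has 1 to 5 rows; each row is the pose to reach, as a shift and turn from the pose commanded when the call began, along the tool's axes at that moment; what a row does not reach only later rows make up. A row lasts 1/12 s, in which the tool goes at most 41.7 mm and 7.16 degrees, less where a joint would pass 70% of its speed; a pose out of reach is approached as far as the arm can. A call with a gripper value outside its range is refused whole. The fingers move at their own pace and stop on an object; the grip force is fixed at half the most. Time passes only in rows, so rows that repeat a pose let the fingers close. It gives the time, the measured TCP pose, the force, the opening and the grip force at its end, in the units of the state.
- ctrl.get_obs(): the state, without advancing time (a new reading comes with each control period).
- ctrl.camera(name): name is "scene" or "side" or "wrist"; returns the picture (400x640x3 uint8, red, green, blue); there is no depth.
- ctrl.camera_params(name): a dict with "mtx" (3x3 intrinsics, pixels), "distortion" ([k1, k2, p1, p2, k3] as OpenCV has them; the pictures are not rectified), "world_from_camera" (4x4, takes a point from camera to world coordinates); the wrist camera has in their place "tool_from_camera" (4x4, takes a point from camera to tool coordinates, whose origin is the TCP and whose axes are the flange's). Camera axes: x right, y down, z forward; pixel columns grow to the right and rows downward; lengths in m; the calibration is good to about 2 mm. A picture is of the moment at which its call begins: read the wrist's pose just before it. camera_params takes no time and is no camera call.
- ctrl.hand_in(): hands the job in; it is judged then, once.
Trained networks look in the newest picture that a camera, given by its name, has taken for a name from the list of things; names that differ only in an ending like _2 or _b are one class to them, and where a whole thing is asked for, a point or a joint stands for the part that bears it (a point fixed in the world has none). Each returns a list of dicts, best first, with "confidence" (0 to 1); they miss things now and then, are a little off and sometimes report something else, mostly with a low value. They report only what shows in the picture. A call takes as long as a camera call. They do not tell look-alikes from the thing itself.
- ctrl.boxes_of(camera, name): "point" ([column, row] as shares, 0 to 1, of the picture: columns of its width, rows of its height, amid what is visible of it).
The state is a dict: "time_s": time; "q": joint angles; "dq": joint speeds; "joint_efforts": joint torques, N m; "eef_pos": TCP position; "eef_rot": TCP orientation; "wrist_force": force on the tool from outside, world axes, zero at the start; "torque": the same for the moment, N m; "opening": opening from 0.0 (shut) to 1.0 (fully open); "grasp_force": force on a finger pad.
Only numpy, scipy, OpenCV 4.12 (cv2) and the standard library are available. Lean on these libraries where they do the work, as an engineer would, in place of code of your own. Each camera call takes 0.05 s, during which the arm holds its last target. There are 200 camera calls.

### The job

On the edgebander's setup bench, turn the tool carousel by pushing its lobed rim with your fingertips until the jointing head (the tallest of its five tools) stands at the front, in line with the arrow that lies in front of the rim. Turn it gently and take your fingers away when it is there; do not touch, lift or take off any of the tools, and leave the things lying on the bench alone.

Things in the scene. Friction and masses are not known exactly. Their poses are not given: they have to be found in the camera images.
- foot: Fixed foot: grey disc 176 mm across, 12 mm high, with a column and a flat steel tongue (22 mm wide, 6 mm high) running out under the plate along the foot's own -x to a flat white arrowhead beyond the rim that points in at the axis (8 mm high, 59 mm wide, 156 to 207 mm from the axis). That direction, -x, is the front. Origin: on the turning axis, on the bench; z up.
- carousel: Turntable: level aluminium plate 10 mm thick, underside 40 mm above the bench; turns endlessly either way about its vertical axis. About 2 N at the rim turns it; let go, it stops within a few degrees and stays. 12 rim lobes, 24 mm wide, flanks parallel, ends round, out to radius 145 mm, at 0, 30, 60.. degrees from the plate's x. Origin: on the axis, at the underside; z up; x, y turn with the plate.
- bay (a point): One of the 12 open finger bays between the rim's lobes, at 15, 45, 75.. degrees from the plate's x: about 46 mm wide at radius 135 mm, floor at radius 114 mm, free below down to the bench but for the low tongue and arrowhead. This point: middle of the bay at 15 degrees, radius 135 mm, half the plate's thickness.
- empty_post (a point): Foot, on the plate's top, of the one post without a tool; at first near the front. Six steel posts, 16 mm thick and 30 mm high, stand at radius 78 mm, 60 degrees apart; this one is on the plate's own -x side. The other five carry the tools.
- jointing_head: The tool to bring to the front: jointing cutter head, a dark steel cylinder 51 mm in diameter and 54 mm high with steel knives along its side, more than twice as tall as any other tool (top about 104 mm above the bench), standing over one of the carousel's posts. Origin: centre of its underside; z up.
- trim_cutter: Flat four-tooth trimming cutter, 58 mm in diameter, 18 mm high, standing over one of the carousel's posts. Origin: centre of its underside; z up.
- bevel_cutter: Flat four-tooth cutter with a bevelled top, 52 mm in diameter, 22 mm high, standing over one of the carousel's posts. Origin: centre of its underside; z up.
- copy_disc: Plain steel copying disc, 58 mm in diameter, 8 mm thick with a 34 mm collar, 13 mm high in all, standing over one of the carousel's posts. Origin: centre of its underside; z up.
- feed_wheel: Grey toothed feed wheel with an aluminium hub, 58 mm in diameter, 22 mm high, standing over one of the carousel's posts. Origin: centre of its underside; z up.
- wrench: Bystander: steel wrench 160 mm long lying on the bench.
- grease_jar: Bystander: closed jar, 64 mm in diameter, 75 mm high, on the bench. Origin: centre of its underside.
- star_knob: Bystander: black seven-lobed star knob, 50 mm across, standing on the bench with its steel stud up, 63 mm high. Origin: centre of its underside.
Mind the look-alikes: they are no part of the job. What is shaped like the trim_cutter but orange or purple is not meant.

How it is judged:
On the way, in this order (a step that is already met when the one before it is completed fails the run):
1. the fingers push the carousel (contact force between the fingers and carousel above 0.3 N).
2. the jointing head stands at the front, in line with the arrow (x of jointing_head in the frame of foot below -0.06 m and y of jointing_head in the frame of foot between -0.012 and 0.012 m), for 0.2 s.
At the end, for the whole second after the job is handed in: The jointing head stands at the front of the carousel, its centre within 12 mm of the line of the arrow; the carousel is at rest (under 0.05 rad/s); all five tools stand upright and fully down on their posts (all of step 2 and angular speed of carousel below 0.05 rad/s and z of each of jointing_head, trim_cutter, bevel_cutter, copy_disc, feed_wheel in the frame of carousel below 0.014 m and angle between each of jointing_head, trim_cutter, bevel_cutter, copy_disc, feed_wheel's own z axis and vertical below 0.1 rad); the robot touches nothing.
It fails at once if a tool is lifted off the plate (more than 8 mm) (z of any of jointing_head, trim_cutter, bevel_cutter, copy_disc, feed_wheel in the frame of carousel above 0.018 m).
It fails at once if the robot touches a tool (more than 0.5 N) (contact force between any of the fingers, the arm and jointing_head above 0.5 N or contact force between any of the fingers, the arm and trim_cutter above 0.5 N or contact force between any of the fingers, the arm and bevel_cutter above 0.5 N or contact force between any of the fingers, the arm and copy_disc above 0.5 N or contact force between any of the fingers, the arm and feed_wheel above 0.5 N).
It fails at once if the carousel is spun too fast (over 3 rad/s, half a turn a second) (angular speed of carousel above 3 rad/s).
It fails at once if a thing lying on the bench is moved (more than 15 mm) (distance of any of wrench, grease_jar, star_knob from where it was at the start of the episode above 0.015 m).
It also fails if it takes over 48 s, if anything falls off the work surface, if the arm or the gripper's body presses on something with over 40 N, if the wrist force passes 120 N, or if a joint passes its speed limit or range.

## Working session

There is one attempt and no reset: what is moved stays moved. The work goes in short steps, Python scripts to look and compute and a shell command to move; the robot and the scene stay as the last step left them, time stands still between calls to the robot, and variables do not carry over. Pictures are saved under pics/ and viewed, at most 10 in all, crops included, and the job is handed in when it is done.

```bash
mkdir -p pics; ls; cat > h.py <<'E'
from bench import ctrl
import numpy as np, cv2
from scipy.spatial.transform import Rotation as R
def W(cam):
    p=ctrl.camera_params(cam)
    if "world_from_camera" in p: T=np.array(p["world_from_camera"])
    else:
        o=ctrl.get_obs();T=np.eye(4);q=o["eef_rot"];T[:3,:3]=R.from_quat([q[1],q[2],q[3],q[0]]).as_matrix();T[:3,3]=o["eef_pos"]
        T=T@np.array(p["tool_from_camera"])
    return np.array(p["mtx"]),np.array(p["distortion"]),T
def ray(cam,px):
    K,D,T=W(cam);u=cv2.undistortPoints(np.array([[px]],float),K,D)[0,0]
    d=T[:3,:3]@np.array([u[0],u[1],1]);return T[:3,3],d/np.linalg.norm(d)
def atz(cam,px,z):
    o,d=ray(cam,px);return o+d*(z-o[2])/d[2]
def tri(rs):
    A=0;b=0
    for o,d in rs:
        P=np.eye(3)-np.outer(d,d);A=A+P;b=b+P@o
    return np.linalg.solve(A,b)
def proj(cam,X):
    K,D,T=W(cam);Ti=np.linalg.inv(T);r=cv2.Rodrigues(Ti[:3,:3])[0]
    return cv2.projectPoints(np.array(X,float).reshape(-1,1,3),r,Ti[:3,3],K,D)[0][:,0]
def snap(cam,f):
    im=ctrl.camera(cam);cv2.imwrite(f,im[:,:,::-1]);return im
E
python3 - <<'E'
from h import *
print(ctrl.get_obs()["eef_rot"])
for c in("scene","side"):
    snap(c,f"pics/{c}0.png")
    for n in("foot","carousel","empty_post","jointing_head","bay","grease_jar","star_knob","wrench"):
        print(c,n,[(np.round(np.array(b["point"])*[640,400],1).tolist(),round(b["confidence"],2)) for b in ctrl.boxes_of(c,n)[:3]])
E
```

```text
pics
[-7.19809852e-04  7.07119877e-01  7.07093167e-01 -4.63867587e-04]
scene foot [([313.9, 161.5], 0.72), ([427.3, 167.8], 0.28)]
scene carousel [([344.8, 199.2], 0.68), ([362.7, 210.4], 0.24), ([315.1, 161.3], 0.18)]
scene empty_post [([340.1, 200.8], 0.62), ([470.6, 201.4], 0.19)]
scene jointing_head [([314.6, 191.0], 0.96), ([340.8, 200.4], 0.58)]
scene bay [([341.0, 202.5], 0.82), ([313.5, 164.7], 0.54)]
scene grease_jar [([471.8, 201.4], 0.79)]
scene star_knob [([428.9, 165.3], 0.51), ([365.1, 210.4], 0.4)]
scene wrench [([183.0, 173.8], 0.77)]
side foot [([238.3, 224.4], 0.88)]
side carousel [([297.9, 200.5], 0.62)]
side empty_post [([298.0, 198.2], 0.86)]
side jointing_head [([307.0, 203.0], 0.6), ([292.6, 176.2], 0.55)]
side bay [([297.0, 202.3], 0.71)]
side grease_jar [([305.1, 130.1], 0.63)]
side star_knob [([256.9, 150.5], 0.52)]
side wrench [([228.5, 378.6], 0.78)]
```

View pics/scene0.png

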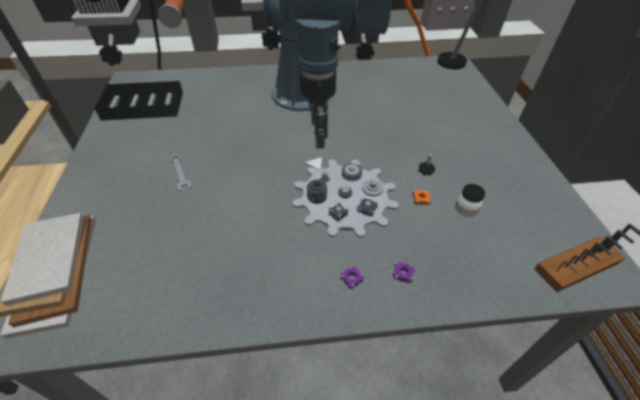

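View pics/side0.png

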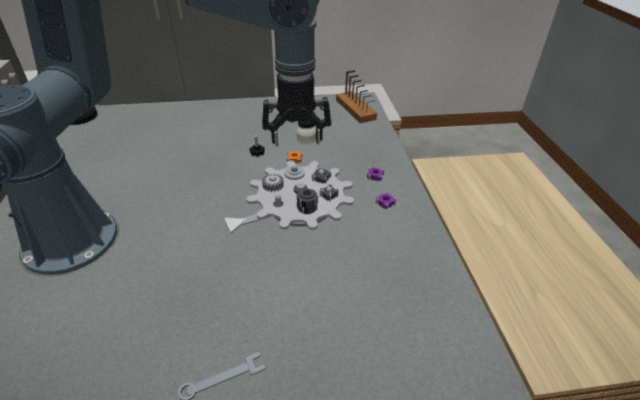

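The scene camera shows the carousel at about (345,197), the white arrow at (315,163) and the dark jointing head at (316,188). In the side view they are at (297,195), (237,223) and (307,200). I'll work out rough positions first, then look from above.

```bash
python3 - <<'E'
from h import *
f=lambda n,a,b:print(n,tri([ray("scene",a),ray("side",b)]).round(3))
f("arrow",(315,164),(237,224));f("head",(316,188),(307,200));f("carousel",(345,197),(299,195))
f("jar",(471,200),(305,130));f("knob",(428,167),(257,150));f("wrench",(182,173),(224,378))
print(atz("scene",(315,164),.008),atz("side",(237,224),.008),W("wrist")[2].round(3))
snap("wrist","pics/w0.png")
print(proj("wrist",[tri([ray("scene",(345,197)),ray("side",(299,195))])]))
E
```

```text
arrow [0.415 0.008 0.007]
head [ 0.595 -0.008  0.085]
carousel [0.583 0.074 0.032]
jar [0.633 0.411 0.034]
knob [0.47  0.348 0.01 ]
wrench [ 0.4   -0.397 -0.004]
[0.41270493 0.00970919 0.008     ] [0.417093   0.00387715 0.008     ] [[ 1.     0.001 -0.     0.575]
 [ 0.001 -0.964 -0.264  0.067]
 [-0.001  0.264 -0.964  0.373]
 [ 0.     0.     0.     1.   ]]
[[327.23612912 106.84907353]]
```

View pics/w0.png

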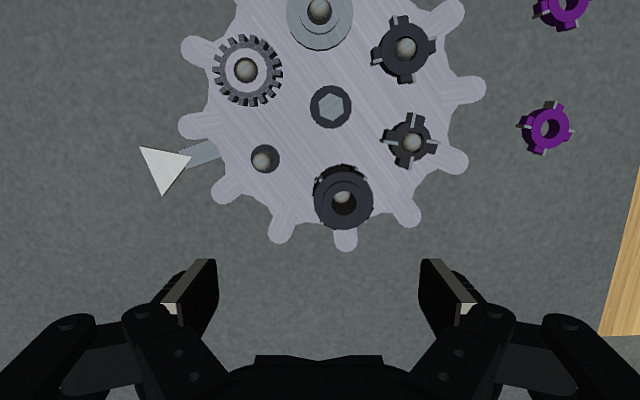

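The wrist picture shows the arrow tip at (190,159), the hub at (331,107), the empty post at (263,156) and the jointing head at (343,197). The feed wheel is at (246,70). I'll fit the axis and phase from the six post tops and the lobe ends, and the front direction from the arrow.

```bash
python3 - <<'E'
from h import *
from scipy.optimize import least_squares
px=[(262,155),(246,70),(320,10),(406,47),(412,142),(342,197)]
P=np.array([atz("wrist",p,.08)[:2] for p in px])
f=lambda v:np.concatenate([P[i]-v[:2]-v[3]*np.array([np.cos(v[2]-i*np.pi/3),np.sin(v[2]-i*np.pi/3)]) for i in range(6)])
s=least_squares(f,[.583,.074,3.5,.078]);v=s.x;print("centre,phase,R",v.round(4),np.degrees(v[2]),(s.fun*1e3).round(1))
l=np.array([atz("wrist",p,.05)[:2] for p in [(345,240),(408,217),(456,163),(474,87),(220,194),(281,233),(190,125),(193,50),(453,13)]])-v[:2]
print("lobes",np.hypot(*l.T).round(3),np.degrees(np.arctan2(l[:,1],l[:,0])).round(1))
a=np.array([atz("wrist",p,.008)[:2] for p in [(190,159),(138,146),(162,196)]])-v[:2]
print("arrow",np.hypot(*a.T).round(3),np.degrees(np.arctan2(a[:,1],a[:,0])).round(1))
m=(a[1]+a[2])/2;print("axis dir",np.degrees(np.arctan2(m[1],m[0])),np.degrees(np.arctan2(*(m-a[0])[::-1])))
print("tri centre arrow scene", [atz(c,p,.008) for c,p in(("scene",(315,164)),("side",(237,224)))])
E
```

```text
centre,phase,R [0.5858 0.0739 3.7883 0.0752] 217.05474415080852 [ 0.4  4.5 -0.8 -0.8 -0.5 -1.4 -0.4  1.1  0.2 -0.1  1.  -3.4]
lobes [0.131 0.132 0.132 0.133 0.136 0.132 0.132 0.133 0.134] [ -82.8  -53.3  -22.9    8.1 -142.6 -111.6 -173.1  158.    37. ]
arrow [0.159 0.21  0.209] [-160.5 -169.3 -153.1]
axis dir -161.2177518860955 -163.6401292931967
tri centre arrow scene [array([0.41270493, 0.00970919, 0.008     ]), array([0.417093  , 0.00387715, 0.008     ])]
```

Axis is at about (0.586, 0.074), the front at about -161° and the head at about 277°. So the plate has to turn about 78° clockwise seen from above. I'll push from the side away from the tall head: enter the bay at 142° and push the lobe at 127° to about 49°, with the fingers shut. First I go there at height.

```bash
python3 -m pendant '[[[0,40,-25,0,0,0,-0.12],[0,80,-50,0,0,0,-0.24],[0,115,-70,0,0,0,-0.36],[0,140,-85,0,0,0,-0.48],[0,156,-95,0,0,0,-0.6]]]'
cat >> h.py <<'E'
C=np.array([.586,.074]);TIP=.173
def go(az,r,ztip):
    "shift and turn (mm, rad) in present tool axes to azimuth az deg, radius r, tip height"
    o=ctrl.get_obs();q=o["eef_rot"];M=R.from_quat([q[1],q[2],q[3],q[0]])
    a=np.radians(az);t=np.array([*(C+r*np.array([np.cos(a),np.sin(a)])),ztip+TIP])
    G=R.from_matrix(np.array([[np.cos(a),np.sin(a),0],[np.sin(a),-np.cos(a),0],[0,0,-1]]).T.T)
    return (M.inv().apply(t-o["eef_pos"])*1e3).round(1),(M.inv()*G).as_rotvec().round(3)
E
python3 - <<'E'
from h import *
print(ctrl.tip_reach,go(142,.134,.12),go(142,.134,.03))
print("orange",atz("scene",(422,197),.01))
E
```

```text
time_s: 1.37
eef_pos: [0.4777, 0.1589, 0.4047]
eef_rot: [-0.001, 0.463, 0.886, 0.0]
wrist_force: [0.2, 0.9, -0.4]
opening: 0.303
grasp_force: 0.0
0.1734 (array([ -3.6,   0.8, 111.7]), array([ 0.   , -0.001, -0.3  ])) (array([ -3.8,   0.8, 201.7]), array([ 0.   , -0.001, -0.3  ]))
orange [0.5857721  0.29529949 0.01      ]
```

```bash
python3 -m pendant '[[[0,-4,1,30,0,0,-0.1],[0,-4,1,60,0,0,-0.2],[0,-4,1,90,0,0,-0.3],[0,-4,1,112,0,0,-0.3],[0,-4,1,112,0,0,-0.3]]]'
python3 - <<'E'
from h import *
snap("wrist","pics/w1.png")
a=np.radians(142);c=np.array([np.cos(a),np.sin(a)])
print(ctrl.get_obs()["opening"],go(142,.134,.03),proj("wrist",[[*(C+.134*c),.05],[*(C+.145*np.array([np.cos(np.radians(127)),np.sin(np.radians(127))])),.05],[*C,.08]]))
E
```

```text
time_s: 1.78
eef_pos: [0.4809, 0.1532, 0.2881]
eef_rot: [-0.004, 0.329, 0.944, -0.002]
wrist_force: [-1.3, -0.2, -0.7]
opening: 0.003
grasp_force: 0.0
0.002658866638111813 (array([ 2.9,  1.9, 87.6]), array([-0.004, -0.004, -0.008])) [[321.7825936  218.01549613]
 [380.11757408 208.65981785]
 [322.80882846 420.04041862]]
```

View pics/w1.png

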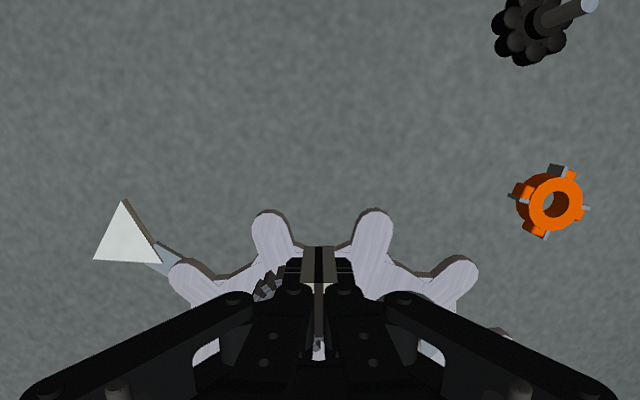

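The fingers are centred at column 320 between the lobes at (268,215) and (375,213), which is where they were predicted. Next I descend into the bay.

```bash
python3 -m pendant '[[[0,3,2,25,0,0,0],[0,3,2,50,0,0,0],[0,3,2,75,0,0,0],[0,3,2,87,0,0,0],[0,3,2,87,0,0,0]]]'
python3 - <<'E'
from h import *
for az in (137,132,127,122,117): print(az,go(az,.134,.03))
E
```

```text
time_s: 2.25
eef_pos: [0.4817, 0.1566, 0.2048]
eef_rot: [-0.001, 0.329, 0.944, -0.0]
wrist_force: [0.2, 0.0, -0.6]
opening: -0.001
grasp_force: 0.0
137 (array([ 0.6, 10.8,  1.8]), array([-0.002, -0.002,  0.079]))
132 (array([-0.9, 22.4,  1.8]), array([-0.002, -0.002,  0.166]))
127 (array([-3.3, 33.8,  1.8]), array([-0.002, -0.002,  0.253]))
122 (array([-6.7, 45. ,  1.8]), array([-0.002, -0.001,  0.341]))
117 (array([-11.1,  55.8,   1.7]), array([-0.002, -0.001,  0.428]))
```

```bash
python3 -m pendant '[[[0,1,6,2,0,0,0.04],[0,0,15,2,0,0,0.11],[0,-1,24,2,0,0,0.18],[0,-3,34,2,0,0,0.25],[0,-5,42,2,0,0,0.32]]]'
python3 - <<'E'
from h import *
for az in (121,117,113,109,105,101): print(az,go(az,.134,.03))
snap("side","pics/s1.png");print(ctrl.get_obs()["wrist_force"])
E
```

```text
time_s: 2.67
eef_pos: [0.5135, 0.1869, 0.2063]
eef_rot: [0.001, 0.477, 0.879, 0.001]
wrist_force: [-0.8, -1.7, 0.3]
opening: -0.0
grasp_force: 0.8
121 (array([-0.2,  4. ,  3.3]), array([0.002, 0.001, 0.035]))
117 (array([-0.9, 13.3,  3.3]), array([0.002, 0.001, 0.105]))
113 (array([-2.2, 22.6,  3.4]), array([0.002, 0.001, 0.175]))
109 (array([-4.1, 31.7,  3.4]), array([0.003, 0.001, 0.245]))
105 (array([-6.7, 40.7,  3.4]), array([0.003, 0.001, 0.314]))
101 (array([-9.9, 49.5,  3.4]), array([0.003, 0.001, 0.384]))
[0.45987996 0.15653422 1.64573314]
```

View pics/s1.png

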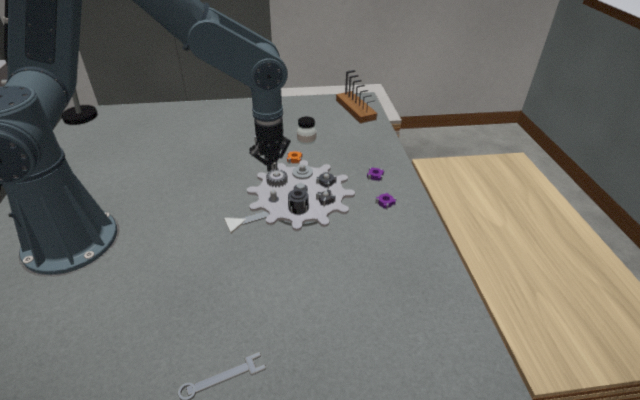

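The carousel follows: the head in the side view went from (307,200) to (298,200). The fingers stay clear of the feed wheel, so I keep pushing.

```bash
python3 -m pendant '[[[0,0,8,2,0,0,0.06],[0,-1,17,2,0,0,0.13],[0,-3,27,2,0,0,0.21],[0,-5,36,2,0,0,0.28],[0,-9,47,2,0,0,0.36]]]'
python3 - <<'E'
from h import *
for az in (99,95,91,87,83,79): print(az,go(az,.134,.03))
E
```

```text
time_s: 3.13
eef_pos: [0.5567, 0.2052, 0.2038]
eef_rot: [0.0, 0.626, 0.78, 0.0]
wrist_force: [-2.6, 0.9, 0.5]
opening: 0.004
grasp_force: 1.1
99 (array([-0.6,  8.4,  0.8]), array([ 0.001, -0.   ,  0.061]))
95 (array([-1.5, 17.7,  0.8]), array([ 0.001, -0.   ,  0.131]))
91 (array([-3.1, 26.9,  0.8]), array([ 0.001, -0.   ,  0.201]))
87 (array([-5.3, 36. ,  0.8]), array([ 0.001, -0.   ,  0.271]))
83 (array([-8.1, 44.9,  0.8]), array([ 0.001, -0.   ,  0.34 ]))
79 (array([-11.5,  53.6,   0.8]), array([ 0.001, -0.   ,  0.41 ]))
```

```bash
python3 -m pendant '[[[0,-1,8,0,0,0,0.06],[0,-2,18,0,0,0,0.13],[0,-3,27,0,0,0,0.2],[0,-5,36,0,0,0,0.27],[0,-8,45,0,0,0,0.34]]]'
python3 - <<'E'
from h import *
for az in (81,77,73,69,65,61): print(az,go(az,.134,.03))
snap("wrist","pics/w2.png")
E
```

```text
time_s: 3.55
eef_pos: [0.6028, 0.2069, 0.2041]
eef_rot: [0.0, 0.749, 0.663, 0.001]
wrist_force: [-2.1, -0.4, 1.0]
opening: -0.001
grasp_force: 0.9
81 (array([-0.1,  4.2,  1.1]), array([ 0.001, -0.001,  0.035]))
77 (array([-0.7, 13.5,  1.1]), array([ 0.001, -0.001,  0.105]))
73 (array([-2. , 22.8,  1.1]), array([ 0.001, -0.001,  0.175]))
69 (array([-4. , 31.9,  1.1]), array([ 0.001, -0.001,  0.245]))
65 (array([-6.6, 40.9,  1.1]), array([ 0.001, -0.001,  0.315]))
61 (array([-9.8, 49.7,  1.1]), array([ 0.001, -0.001,  0.384]))
```

View pics/w2.png

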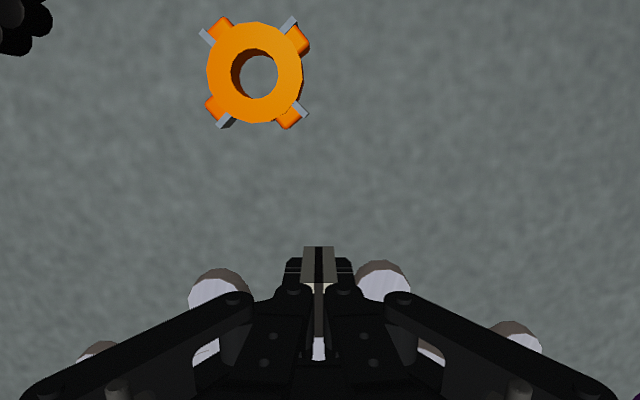

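The fingers bear on the lobe at (383,285). I push a bit less than the rest, then check from outside.

```bash
python3 -m pendant '[[[0,0,8,0,0,0,0.06],[0,-1,15,0,0,0,0.12],[0,-2,23,0,0,0,0.17],[0,-4,31,0,0,0,0.24],[0,-5,36,0,0,0,0.28]]]'
python3 - <<'E'
from h import *
print(ctrl.get_obs()["eef_pos"],atz("wrist",(384,262),.05)[:2])
for c in("scene","side"):
    im=snap(c,f"pics/{c}2.png")
a=cv2.imread("pics/scene2.png")[140:250,270:420];b=cv2.imread("pics/side2.png")[130:250,210:380]
cv2.imwrite("pics/c2.png",np.vstack([cv2.resize(a,(600,290),interpolation=2),cv2.resize(b,(600,310),interpolation=2)]))
for az in (65,63,61,59,57):print(az,go(az,.134,.03))
E
```

```text
time_s: 4.02
eef_pos: [0.638, 0.1974, 0.2039]
eef_rot: [0.0, 0.834, 0.552, 0.001]
wrist_force: [-0.9, -0.3, -0.0]
opening: 0.001
grasp_force: 0.7
[0.63799617 0.19742925 0.2038699 ] [0.66636871 0.19745694]
65 (array([0.2, 4.8, 0.8]), array([ 0.003, -0.002,  0.038]))
63 (array([-0.1,  9.4,  0.8]), array([ 0.003, -0.002,  0.073]))
61 (array([-0.5, 14.1,  0.8]), array([ 0.003, -0.002,  0.108]))
59 (array([-1.1, 18.7,  0.8]), array([ 0.003, -0.002,  0.142]))
57 (array([-1.8, 23.4,  0.8]), array([ 0.003, -0.002,  0.177]))
```

View pics/c2.png

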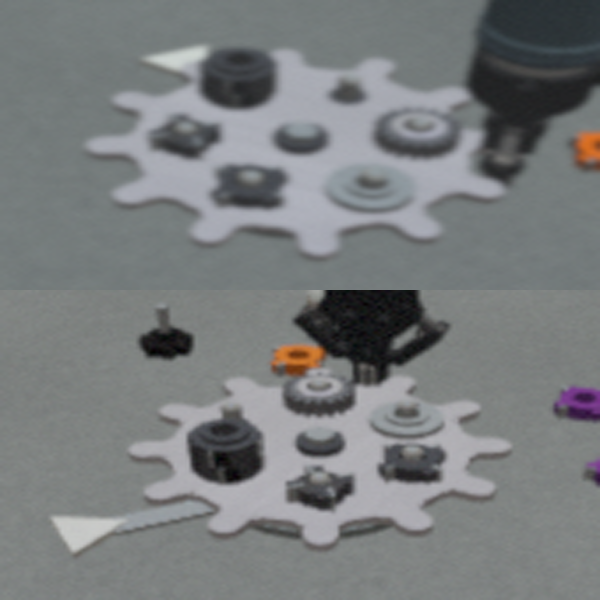

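```bash
python3 - <<'E'
from h import *
r=[("scene",(329.8,161.6)),("side",(274,185.4))]
X=tri([ray(*a) for a in r]);print("tri",X.round(4))
s=[("scene",(270+302/4,140+131/2.636)),("side",(210+320/3.53,130+(438-290)/2.583))]
Y=tri([ray(*a) for a in s]);print("hub",Y.round(4))
for c in (C,Y[:2]):
  d=X[:2]-c;print(np.hypot(*d),np.degrees(np.arctan2(d[1],d[0])))
# also empty post / feed wheel / copy disc (scene post tops at z=.08) 
for n,p,k in(("empty",(347,82),0),("feed",(420,124),60),("copy",(372,180),120),("bevel",(256,168),180),("trim",(186,125),240)):
  d=atz("scene",(270+p[0]/4,140+p[1]/2.636),.08)[:2]-C;print(n,np.hypot(*d).round(3),(np.degrees(np.arctan2(d[1],d[0]))+k+60)%360)
E
```

```text
tri [0.5168 0.0377 0.1026]
hub [0.587  0.0723 0.0622]
0.07809089693583157 -152.33670264380407
0.07820218501432093 -153.75182680356932
empty 0.065 203.5612486999424
feed 0.076 199.64415422469426
copy 0.089 199.318725508159
bevel 0.073 206.32349489321842
trim 0.078 208.96765531182177
```

The triangulated head top is at z=0.103 and radius 78 mm, which fits. It stands at about 206° against a target of 199°, so about 7° remain. I push slowly, back off along the arc, then lift and retreat.

```bash
python3 -m pendant '[[[0,0,6,0,0,0,0.05],[0,0,10,0,0,0,0.08],[0,-1,13,0,0,0,0.1],[0,-1,15,0,0,0,0.115],[0,-1,15,0,0,0,0.115]]]'
python3 -m pendant '[[[0,0,-4,0,0,0,0],[0,0,-8,0,0,0,0],[0,0,-8,-30,0,0,0],[0,0,-8,-65,0,0,0],[0,0,-8,-105,0,0,0]]]'
python3 - <<'E'
from h import *
o=ctrl.get_obs();q=o["eef_rot"];M=R.from_quat([q[1],q[2],q[3],q[0]])
G=R.from_quat([.70711,.70711,0,0]);print((M.inv().apply(np.array([.575,-.02,.405])-o["eef_pos"])*1e3).round(),(M.inv()*G).as_rotvec().round(2))
E
```

```text
time_s: 4.53
eef_pos: [0.6508, 0.1906, 0.2026]
eef_rot: [0.0, 0.864, 0.504, 0.001]
wrist_force: [-0.9, -0.4, 0.9]
opening: -0.001
grasp_force: 0.1
time_s: 4.95
eef_pos: [0.642, 0.1948, 0.3053]
eef_rot: [-0.001, 0.864, 0.504, -0.002]
wrist_force: [1.3, 1.0, 0.1]
opening: -0.0
grasp_force: 0.0
[-220.   47.  -99.] [-0.    0.   -0.51]
```

```bash
python3 -m pendant '[[[0,0,0,-40,0,0,-0.1],[0,0,0,-80,0,0,-0.2],[0,-30,6,-99,0,0,-0.3],[0,-70,15,-99,0,0,-0.4],[0,-110,23,-99,0,0,-0.5]]]'
python3 - <<'E'
from h import *
o=ctrl.get_obs();q=o["eef_rot"];M=R.from_quat([q[1],q[2],q[3],q[0]])
print((M.inv().apply(np.array([.575,-.02,.405])-o["eef_pos"])*1e3).round())
E
```

```text
time_s: 5.37
eef_pos: [0.6088, 0.0876, 0.4081]
eef_rot: [0.002, 0.709, 0.705, 0.001]
wrist_force: [0.1, -1.1, -0.7]
opening: 0.001
grasp_force: 0.0
[-108.  -33.    3.]
```

```bash
python3 -m pendant '[[[0.5,-35,-11,0,0,0,0],[1,-70,-22,0,0,0,0],[1,-108,-33,0,0,0,0],[1,-108,-33,0,0,0,0],[1,-108,-33,0,0,0,0]]]'
python3 - <<'E'
from h import *
snap("wrist","pics/w3.png");print(ctrl.get_obs()["eef_pos"],ctrl.get_obs()["eef_rot"])
E
```

```text
time_s: 5.78
eef_pos: [0.574, -0.0215, 0.4057]
eef_rot: [-0.0, 0.713, 0.701, -0.0]
wrist_force: [0.6, -1.1, 0.2]
opening: 0.705
grasp_force: 0.0
[ 0.57438333 -0.02020302  0.40570018] [-1.38418901e-04  7.12852211e-01  7.01314248e-01  1.77893773e-04]
```

View pics/w3.png

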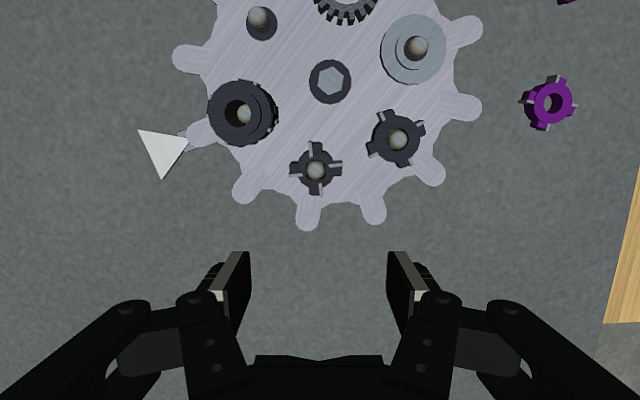

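The head at (242,113) is in front, with the arrow tip at (188,143) and a lobe end at (188,136) pointing at it. I'll measure what error is left.

```bash
python3 - <<'E'
from h import *
ang=lambda d:np.degrees(np.arctan2(d[1],d[0]))%360
hub=atz("wrist",(331,80),.064)[:2];print("hub",hub)
ps=[((244,114),0),((316,169),60),((398,139),120),((416,47),180),((258,17),-60)]
P=[atz("wrist",p,.08)[:2] for p,_ in ps]
C=(P[1]+0)*0+C
for n,c in(("C",C),("hub",hub)):
  print(n,[(np.hypot(*(x-c)).round(3),((ang(x-c)-k)%360).round(1)) for x,(p,k) in zip(P,ps)])
  L=[atz("wrist",p,.05)[:2]-c for p in[(307,219),(374,213),(438,177),(472,108),(241,194),(194,138),(182,55)]]
  print("lobes",[(np.hypot(*x).round(3),(ang(x)%30).round(1)) for x in L])
  A=[atz("wrist",p,.008)[:2] for p in[(189,143),(138,129),(162,181)]]
  print("arrow",[ang(a-c).round(1) for a in A],ang((A[1]+A[2])/2-c),[np.hypot(*(a-c)).round(3) for a in A])
E
```

```text
hub [0.58676156 0.0759536 ]
C [(np.float64(0.078), np.float64(199.2)), (np.float64(0.074), np.float64(199.6)), (np.float64(0.075), np.float64(200.0)), (np.float64(0.074), np.float64(200.1)), (np.float64(0.076), np.float64(199.4))]
lobes [(np.float64(0.13), np.float64(19.6)), (np.float64(0.131), np.float64(19.5)), (np.float64(0.137), np.float64(20.3)), (np.float64(0.135), np.float64(20.4)), (np.float64(0.134), np.float64(19.1)), (np.float64(0.137), np.float64(19.7)), (np.float64(0.135), np.float64(18.2))]
arrow [np.float64(199.7), np.float64(190.5), np.float64(207.1)] 198.8089800187079 [np.float64(0.16), np.float64(0.208), np.float64(0.208)]
hub [(np.float64(0.079), np.float64(200.3)), (np.float64(0.077), np.float64(199.3)), (np.float64(0.076), np.float64(198.5)), (np.float64(0.072), np.float64(198.8)), (np.float64(0.075), np.float64(200.9))]
lobes [(np.float64(0.133), np.float64(19.4)), (np.float64(0.132), np.float64(18.9)), (np.float64(0.137), np.float64(19.5)), (np.float64(0.134), np.float64(19.5)), (np.float64(0.136), np.float64(19.4)), (np.float64(0.138), np.float64(20.4)), (np.float64(0.136), np.float64(19.1))]
arrow [np.float64(200.3), np.float64(191.0), np.float64(207.5)] 199.25232950927335 [np.float64(0.161), np.float64(0.209), np.float64(0.21)]
```

The head is at about 199.6° and the arrow at about 199.2°, an offset of under 1 mm on the 12 mm limit. The arm is clear, so I hand in.

```bash
python3 -c "
from bench import ctrl
print(ctrl.hand_in())"
```

```text
the job is handed in; nothing more can be done
None
```

The jointing head now stands at the front, within about 1 mm of the arrow's line by the last wrist picture; the arm is clear of everything and the job is handed in, but it returned no verdict.

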